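# Seat the vial in the photometer and relatch its cover

## Task

Press the yellow mark on the photometer's push-latch cover so that it pops wide open, push the black-capped vial inside straight down with a fingertip until it is fully home, then swing the cover down and press it again so that it latches shut and stays shut. Only push things with the fingers: do not pull the vial up, and leave the other glassware on the bench where it stands.

Things in the scene. Friction and masses are not known exactly. Their poses are not given: they have to be found in the camera images.
- photometer: White photometer fixed to the bench, 235 mm deep (its x), 200 wide (y), deck 85 mm above the bench. Origin: centre of its underside; front (display, keys) faces its -x. Under a blue hinged cover a grey plinth, top at 93 mm, holds the vial. Hinge line along its y, 15 mm behind (+x of) the origin; behind it the deck is bare for 100 mm. Place and yaw vary; it trades places with the stirrer.
- cover_press (a point): Centre of the yellow mark (22 mm across) on the blue cover's outer face, 16 mm from its free front edge, 76 mm in front of the hinge line. The cover is a hollow box open below, 92 mm deep, 105 wide, 34 high, walls 4. Shut, its top is 127 mm above the bench. The axes turn with the cover: z outward normal of the marked face, x from free edge to hinge.
- cover_hinge (a point): Middle of the hinge line, 93 mm above the bench, at the shut cover's lower back edge; axes turn with the cover. The spring is light: 1 to 2 N at the mark; 7 N there surely reaches the pressed stop. To close: push the upright cover forward and down with a finger behind its marked face near the free edge, then press the mark to the stop and let go. If it pops up, press again.
- cover (a joint): Cover angle, rad: 0 latched shut; 1.40 wide open at its stop (nearly upright over the hinge, marked face to the back, top edge 190 mm above the bench); -0.085 pressed down to its stop (mark 6 mm lower). Push-push latch: shut, press past -0.03 and let go: it swings wide open by itself in 2 s. From open, push it down to its stop (past -0.07) and let go: it stays at 0.
- vial_top (a point): Centre of the top of the vial's black cap, 28 mm across and 12 mm high. The vial stands upright in a well on the photometer's centreline, 60 mm in front of the hinge line (45 mm in front of the photometer's origin), hidden while the cover is shut. Fully home the cap rests on the plinth and this point is 105 mm above the bench; it starts 6 to 12 mm higher.
- vial (a joint): How far the vial sticks up, m: 0 fully home (a firm stop), 0.006 to 0.012 at the start. It moves straight up and down with about 3 N of friction and stays where it is left.
- amber_bottle: Bystander: amber bottle with white cap, 70 mm across, 170 mm high. Origin at the centre of its underside.
- beaker: Bystander: empty glass beaker, 68 mm across, 85 mm high. Origin at the centre of its underside.
- jar0: Bystander: stoppered jar, turquoise, 42 mm across, 71 mm high. Origin at the centre of its underside.
- jar1: Bystander: as jar0, lime green.
- jar2: Bystander: as jar0, brown.
- spare_vial: Bystander: loose spare vial, yellow with a black cap, 28 mm across, 48 mm high, on the bench in front of the instruments. Origin at the centre of its underside.

How it is judged:
By the outcome, as a careful person would: the job done as asked, in the order asked, and still so for the second after the job is handed in, with the robot touching nothing.
It also fails if it takes over 54 s, if anything falls off the work surface, if the arm or the gripper's body presses on something with over 40 N, if the wrist force passes 120 N, or if a joint passes its speed limit or range.

## Robot

A 7-joint arm with a two-finger parallel gripper is mounted at the origin on the work surface. World frame = base frame: x ahead of the robot, y to its left, z up, the work surface at z = 0. Lengths are in m, angles in rad, forces in N, time in s.
With the tool pointing down it reaches from about 0.425 to 0.8 m from the base axis. Payload 8.3 kg.
Tool frame: the origin (TCP) lies midway between the tips of the shut fingers; the grasp point (between the pads) lies r.grip_depth behind it (r.grip_depth is the distance from the TCP to the grasp point, in m); z points along the fingers, y is the line along which they close (so a half turn about z gives the same grasp; the last joint's range is limited). The gripper opens to 85 mm and grips with 20 to 120 N. Pads are 22 mm wide; open, the fingers measure 114 mm over their backs; the gripper's body (76 mm by 85 mm) begins 54 mm behind the grasp point. The pads swing forward as they close: fully open they stand 13 mm farther back than shut.
Start: joints at [1.269, 0.383, 0.016, 1.37, -0.006, 1.388, -0.046], TCP at [0.148, -0.607, 0.231] pointing down, gripper open.
Joint ranges: [-2.95, 2.95], [-0.25, 2.06], [-1.52, 1.56], [0.18, 2.33], [-1.44, 4.58], [0.02, 2.06], [-3.01, 3.01]. Speed limits (rad/s): [2.39, 2.39, 3.01, 3.01, 3.14, 3.14, 3.14].

## Interface

Orientations are given as [roll, pitch, yaw] about the fixed x, y, z axes, in that order (R = Rz(yaw) Ry(pitch) Rx(roll)).
In Python, from rig import monitor, cams, r gives the robot as it stands.
- The arm moves only by the tool send_rows, never from a script. Its argument "commands" is a list of rows, each an object of numbers: "x", "y", "z": the shift along the tool's x, y, z in parts of the range, where 1.0 means 0.5 m; "rx", "ry", "rz": the turn, a rotation vector about the tool's x, y, z in normalised numbers (1 is 90 degrees); "fingers": the opening, from -1 (shut) to 1 (fully open). In form: [{"x": .., "y": .., "z": .., "rx": .., "ry": .., "rz": .., "fingers": ..}, ...]. A call has 1 to 12 rows; each row is the pose to reach, as a shift and turn from the pose commanded when the call began, along the tool's axes at that moment; what a row does not reach only later rows make up. A row lasts 1/12 s, in which the tool goes at most 41.7 mm and 7.16 degrees, less where a joint would pass 70% of its speed; a pose out of reach is approached as far as the arm can. A call with a gripper value outside its range is refused whole. The fingers move at their own pace and stop on an object; the grip force is fixed at half the most. Time passes only in rows, so rows that repeat a pose let the fingers close. It gives the time, the measured TCP pose, the force, the opening and the grip force at its end, in the units of the state.
- monitor.get_obs(): the state, without advancing time (a new reading comes with each control period).
- cams.snapshot(name): name is "scene" or "top" or "wrist"; returns a dict with "frame" (420x560x3 uint8, red, green, blue), "z_map" (420x560 float32, m along the optical axis (not along the pixel's ray), 0 where there is no reading), "fov_y" (degrees; the focal length in pixels is half the picture's height over the tangent of half this angle, whatever the lens; pixels are square), "cx", "cy" (the principal point, pixels), "origin" and "rotation" of the camera in the world. Camera axes: x right, y down, z forward; pixel columns grow to the right and rows downward; lengths in m; the calibration is good to about 2 mm. A picture is of the moment at which its call begins.
- r.sign_off(): hands the job in; it is judged then, once.
The state is a dict: "time": time; "joint_pos": joint angles; "joint_velocities": joint speeds; "joint_efforts": joint torques, N m; "position": TCP position; "ee_rot": TCP orientation; "ft_force": force on the tool from outside, world axes, zero at the start; "torque": the same for the moment, N m; "finger_gap": finger opening in m; "finger_force": force on a finger pad.
Only numpy, scipy, OpenCV 4.12 (cv2) and the standard library are available. Lean on these libraries where they do the work, as an engineer would, in place of code of your own. Each camera call takes 0.05 s, during which the arm holds its last target. There are 200 camera calls.

## Working session

There is one attempt and no reset: what is moved stays moved. The work goes in short steps, Python scripts to look and compute and a tool call to move; the robot and the scene stay as the last step left them, time stands still between calls to the robot, and variables do not carry over. Pictures are saved under pics/ and viewed, at most 10 in all, crops included, and the job is handed in when it is done.

Besides the shell and the picture viewer there is one more tool, called by a JSON object that holds its "api" and its "payload". send_rows: Moves the arm, as the interface text tells. Its arguments: {"type":"object","properties":{"commands":{"type":"array"}},"required":["commands"]}

```bash
mkdir -p pics; cat > h.py <<'E'
import numpy as np, cv2
from rig import monitor, cams, r
def snap(n,save=None):
    s=cams.snapshot(n)
    if save: cv2.imwrite('pics/'+save,cv2.cvtColor(s['frame'],cv2.COLOR_RGB2BGR))
    return s
def pts(s):
    H,W=s['z_map'].shape; f=H/2/np.tan(np.radians(s['fov_y'])/2)
    u,v=np.meshgrid(np.arange(W),np.arange(H)); z=s['z_map']
    P=np.stack([(u-s['cx'])/f*z,(v-s['cy'])/f*z,z],-1)
    return P@np.array(s['rotation']).T+np.array(s['origin'])
E
python3 - <<'E'
from h import *
a=snap('top','top0.png');b=snap('scene','scene0.png')
o=monitor.get_obs();print(o['time'],o['position'],o['ee_rot'],r.grip_depth,a['origin'],b['origin'],a['rotation'],o['ft_force'])
np.savez('s0.npz',top=a['frame'],tp=pts(a),sc=b['frame'],sp=pts(b))
cv2.imwrite('pics/both.png',cv2.resize(np.vstack([a['frame'],b['frame']])[...,::-1],None,fx=.71,fy=.71))
E
```

```text
0.1 [ 0.14773342 -0.60683064  0.23037365] [-3.13983779e+00  4.67020346e-05  2.38814898e-01] 0.0187 [ 0.15094096 -0.0288628   1.80556098] [0.93826142 0.66004103 1.26782101] [-2.95864659 -0.01375197 -1.56550938] [-0.8747591  -0.28034215 -0.58653031]Traceback (most recent call last):
  File "<stdin>", line 4, in <module>
  File "h.py", line 11, in pts
    return P@np.array(s['rotation']).T+np.array(s['origin'])
           ~~~~~~~~~~~~~~~~~~~~~~~~~~~^~~~~~~~~~~~~~~~~~~~~~
ValueError: operands could not be broadcast together with shapes (420,560) (3,)
```

```bash
sed -i "s/np.array(s\['rotation'\]).T/Rotation.from_euler('xyz',s['rotation']).as_matrix().T/; 1a from scipy.spatial.transform import Rotation" h.py
python3 - <<'E'
from h import *
a=snap('top','top0.png');b=snap('scene','scene0.png')
np.savez('s0.npz',top=a['frame'],tp=pts(a),sc=b['frame'],sp=pts(b))
cv2.imwrite('pics/both.png',cv2.resize(np.vstack([a['frame'],b['frame']])[...,::-1],None,fx=.71,fy=.71))
for n,s in(('top',a),('scene',b)):
    P=pts(s);h=cv2.cvtColor(s['frame'],cv2.COLOR_RGB2HSV)
    print(n,'benchz',np.median(P[...,2]))
    for c,lo,hi in(('yel',(22,120,120),(34,255,255)),('blue',(95,120,60),(125,255,255))):
        m=cv2.inRange(h,lo,hi);k,L,st,ce=cv2.connectedComponentsWithStats(m)
        for i in range(1,k):
            if st[i,4]>25: 
                q=P[L==i]; print(c,st[i],ce[i].round(1),np.median(q,0).round(4),q.mean(0).round(4))
E
```

```text
top benchz -0.0016838270503803932
yel [308  99   8   8  26] [311.4 103.9] [ 0.8738 -0.1482  0.1018] [ 0.8759 -0.1495  0.1009]
blue [277 100   8  10  48] [280.5 104.7] [ 0.8722 -0.0427  0.0989] [ 0.8742 -0.0427  0.0956]
blue [313 178  37  35 791] [331.2 194.3] [ 0.5502 -0.2083  0.1258] [ 0.5473 -0.2106  0.1353]
blue [  0 308  72  77 521] [ 56.3 352.1] [0.024  0.6642 0.0293] [0.035  0.6806 0.046 ]
scene benchz -0.000183441523527339
yel [235 160   7   6  33] [237.8 162.7] [ 0.5229 -0.2242  0.1271] [ 0.5348 -0.1979  0.1622]
yel [120 242  14  12  44] [128.9 248.8] [ 0.8842 -0.1455  0.1008] [ 0.8876 -0.1472  0.1013]
blue [ 206  152   51   44 1248] [230.9 173.4] [ 0.5568 -0.2025  0.1263] [ 0.5573 -0.2019  0.1277]
blue [138 274  18  22 171] [147.2 286.1] [ 0.8925 -0.0306  0.0921] [ 0.8919 -0.0327  0.0881]
blue [337 390  15  12  67] [344.2 396.9] [0.6312 0.4331 0.0346] [0.6302 0.4313 0.0308]
```

View pics/both.png

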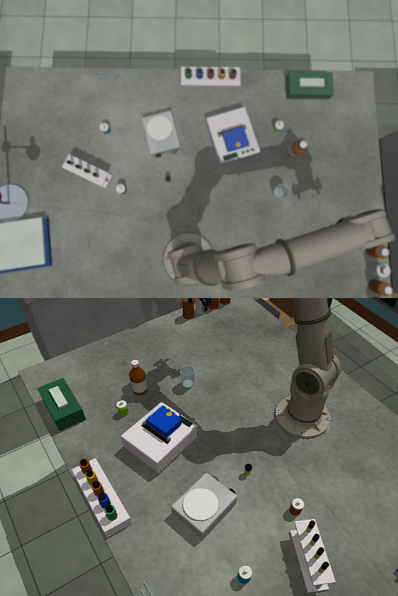

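```bash
python3 - <<'E'
from h import *
d=np.load('s0.npz')
for n,im,P in(('top',d['top'],d['tp']),('sc',d['sc'],d['sp'])):
    h=cv2.cvtColor(im,cv2.COLOR_RGB2HSV)
    reg=(abs(P[...,0]-.56)<.2)&(abs(P[...,1]+.21)<.2)
    m=reg&(abs(P[...,2]-.127)<.006)&((cv2.inRange(h,(95,100,40),(125,255,255))>0)|(cv2.inRange(h,(18,100,100),(36,255,255))>0))
    R=cv2.minAreaRect(P[m][:,:2].astype(np.float32)*1000);print(n,'cover',m.sum(),np.median(P[m],0),R)
    m=reg&(abs(P[...,2]-.085)<.006)
    R=cv2.minAreaRect(P[m][:,:2].astype(np.float32)*1000);print('body',m.sum(),np.median(P[m],0),R)
    y=reg&(cv2.inRange(h,(18,90,90),(36,255,255))>0)&(abs(P[...,2]-.127)<.01);print('mark',y.sum(),P[y].mean(0) if y.any() else 0, [a.mean() for a in np.nonzero(y)])
im=np.hstack([cv2.resize(d['top'][130:250,270:390],(480,480)),cv2.resize(d['sc'][110:230,170:290],(320,480)) ])[...,::-1]
cv2.imwrite('pics/crop.png',im)
E
```

```text
top cover 670 [ 0.54736245 -0.21113997  0.12625888] ((546.3523559570312, -213.62310791015625), (92.35531616210938, 102.98421478271484), 17.474218368530273)
body 2395 [ 0.59673232 -0.19543405  0.08420006] ((575.22314453125, -205.192626953125), (235.24990844726562, 200.09425354003906), 17.223878860473633)
mark 21 [ 0.51997017 -0.22370352  0.12703652] [np.float64(203.0), np.float64(335.0)]
sc cover 1006 [ 0.55299483 -0.21014373  0.12706301] ((550.9656982421875, -212.8490753173828), (93.83235168457031, 107.56473541259766), 17.296396255493164)
body 3203 [ 0.6210315  -0.17065124  0.08536122] ((580.98681640625, -203.29763793945312), (238.40586853027344, 201.65301513671875), 17.29922866821289)
mark 34 [ 0.52270122 -0.22494548  0.12757738] [np.float64(162.73529411764707), np.float64(237.6764705882353)]
```

View pics/crop.png

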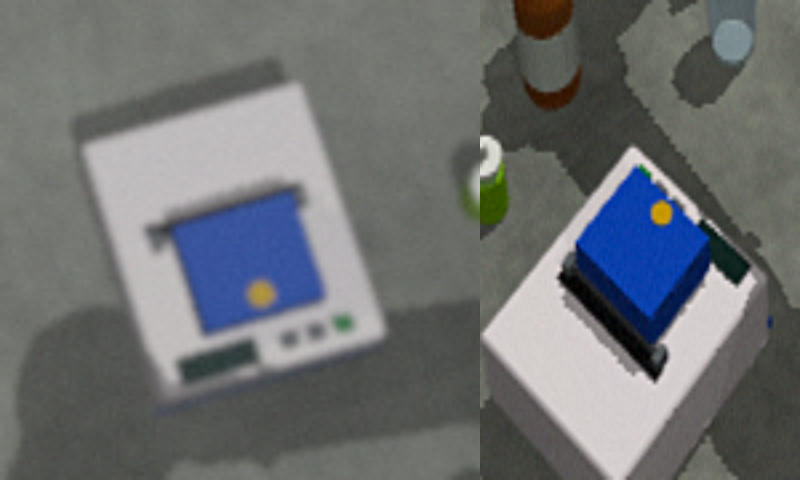

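The crop shows the shut cover, with the mark at about (260,293) and the display and keys toward the robot. Yaw is about 17.3°, with the origin near (0.577, -0.2045). The mark this predicts, (0.519, -0.223), agrees with the one measured.

```bash
cat >> h.py <<'E'
YAW=np.radians(17.3); O=np.array([.578,-.2045,0]); X=np.array([np.cos(YAW),np.sin(YAW),0]); Y=np.array([-X[1],X[0],0])
def W(px,pz,py=0): return O+X*(.015+px)+Y*py+[0,0,pz]   # px from hinge line
def to(*targets):
    o=monitor.get_obs(); p=np.array(o['position']); R=Rotation.from_euler('xyz',o['ee_rot'])
    print('now t %.2f'%o['time'],'pos',p.round(4),'rel hinge',(X@(p-W(0,0))).round(4),(Y@(p-W(0,0))).round(4),'rpy',np.degrees(o['ee_rot']).round(2),'F',np.round(o['ft_force'],1))
    for px,pz,tilt in targets:
        T=Rotation.from_euler('z',YAW)*Rotation.from_euler('x',np.pi)*Rotation.from_euler('y',np.radians(tilt))
        print((px,pz,tilt),'xyz',(R.inv().apply(W(px,pz)-p)).round(4),'rot',np.degrees((R.inv()*T).as_rotvec()).round(2))
E
python3 -c "
from h import *
to((-.076,.20,0),(-.076,.15,0))"
```

```text
now t 0.20 pos [ 0.1478 -0.607   0.2307] rel hinge -0.5454 -0.2563 rpy [-179.93   -0.     13.69] F [ 0.3 -0.2  0.4]
(-0.076, 0.2, 0) xyz [ 0.4523 -0.2854  0.031 ] rot [-0.07 -0.   -3.61]
(-0.076, 0.15, 0) xyz [ 0.4523 -0.2853  0.081 ] rot [-0.07 -0.   -3.61]
```

The manual's scale: shifts go in shares of 0.5 m and turns go in shares of 90 degrees. Converting my numbers, 0.452 m is 0.904, 0.43 m is 0.86, -3.6 degrees is -0.04.

{"api": "send_rows", "payload": {"commands": [{"x":0.08,"y":-0.05,"z":0,"rz":-0.04,"fingers":-1},{"x":0.16,"y":-0.1,"z":0,"rz":-0.04,"fingers":-1},{"x":0.24,"y":-0.15,"z":0,"rz":-0.04,"fingers":-1},{"x":0.32,"y":-0.2,"z":0,"rz":-0.04,"fingers":-1},{"x":0.4,"y":-0.252,"z":0,"rz":-0.04,"fingers":-1},{"x":0.48,"y":-0.302,"z":0,"rz":-0.04,"fingers":-1},{"x":0.56,"y":-0.354,"z":0,"rz":-0.04,"fingers":-1},{"x":0.64,"y":-0.404,"z":0,"rz":-0.04,"fingers":-1},{"x":0.72,"y":-0.454,"z":0.02,"rz":-0.04,"fingers":-1},{"x":0.8,"y":-0.504,"z":0.06,"rz":-0.04,"fingers":-1},{"x":0.86,"y":-0.542,"z":0.1,"rz":-0.04,"fingers":-1},{"x":0.904,"y":-0.57,"z":0.13,"rz":-0.04,"fingers":-1}]}}

```text
$.commands[0]: bad value
```

```bash
python3 -c "
from h import *
to((-.076,.135,0))"
```

```text
now t 0.20 pos [ 0.1478 -0.607   0.2307] rel hinge -0.5454 -0.2563 rpy [-179.93   -0.     13.69] F [ 0.3 -0.2  0.4]
(-0.076, 0.135, 0) xyz [ 0.4523 -0.2853  0.096 ] rot [-0.07 -0.   -3.61]
```

To row units: 0.452 m is 0.904, 0.43 m is 0.86, -3.6 degrees is -0.04.

{"api": "send_rows", "payload": {"commands": [{"x":0.08,"y":-0.05,"z":0,"rx":0,"ry":0,"rz":-0.04,"fingers":-1},{"x":0.16,"y":-0.1,"z":0,"rx":0,"ry":0,"rz":-0.04,"fingers":-1},{"x":0.24,"y":-0.15,"z":0,"rx":0,"ry":0,"rz":-0.04,"fingers":-1},{"x":0.32,"y":-0.2,"z":0,"rx":0,"ry":0,"rz":-0.04,"fingers":-1},{"x":0.4,"y":-0.252,"z":0,"rx":0,"ry":0,"rz":-0.04,"fingers":-1},{"x":0.48,"y":-0.302,"z":0,"rx":0,"ry":0,"rz":-0.04,"fingers":-1},{"x":0.56,"y":-0.354,"z":0,"rx":0,"ry":0,"rz":-0.04,"fingers":-1},{"x":0.64,"y":-0.404,"z":0,"rx":0,"ry":0,"rz":-0.04,"fingers":-1},{"x":0.72,"y":-0.454,"z":0.02,"rx":0,"ry":0,"rz":-0.04,"fingers":-1},{"x":0.8,"y":-0.504,"z":0.06,"rx":0,"ry":0,"rz":-0.04,"fingers":-1},{"x":0.86,"y":-0.542,"z":0.1,"rx":0,"ry":0,"rz":-0.04,"fingers":-1},{"x":0.904,"y":-0.57,"z":0.13,"rx":0,"ry":0,"rz":-0.04,"fingers":-1}]}}

```text
time: 1.2
position: [0.4919, -0.252, 0.1852]
ee_rot: [3.14, -0.002, 0.302]
ft_force: [1.1, -1.1, 0.0]
finger_gap: -0.0001
finger_force: 0.0
```

```bash
python3 -c "
from h import *
to((-.076,.135,0))"
```

```text
now t 1.20 pos [ 0.4919 -0.252   0.1852] rel hinge -0.1113 -0.0198 rpy [ 1.7992e+02 -9.0000e-02  1.7300e+01] F [ 1.1 -1.1  0. ]
(-0.076, 0.135, 0) xyz [ 0.0352 -0.0198  0.0503] rot [ 0.08 -0.09 -0.  ]
```

{"api": "send_rows", "payload": {"commands": [{"x":0,"y":0,"z":0,"rx":0,"ry":0,"rz":0,"fingers":-1},{"x":0,"y":0,"z":0,"rx":0,"ry":0,"rz":0,"fingers":-1},{"x":0,"y":0,"z":0,"rx":0,"ry":0,"rz":0,"fingers":-1},{"x":0,"y":0,"z":0,"rx":0,"ry":0,"rz":0,"fingers":-1}]}}

```text
time: 1.53
position: [0.4897, -0.2551, 0.1852]
ee_rot: [3.141, 0.0, 0.3]
ft_force: [-0.0, -0.6, 1.0]
finger_gap: 0.0003
finger_force: 0.0
```

```bash
python3 -c "
from h import *
to((-.076,.135,0),(-.076,.121,0))
s=snap('wrist','w1.png');P=pts(s);h=cv2.cvtColor(s['frame'],cv2.COLOR_RGB2HSV)
y=(cv2.inRange(h,(18,90,90),(36,255,255))>0)&(abs(P[...,2]-.127)<.015);q=P[y].mean(0);print(y.sum(),q,X@(q-W(0,0)),Y@(q-W(0,0)))"
```

```text
now t 1.53 pos [ 0.4897 -0.2551  0.1852] rel hinge -0.1143 -0.0221 rpy [1.7996e+02 1.0000e-02 1.7160e+01] F [-0.  -0.6  1. ]
(-0.076, 0.135, 0) xyz [ 0.0383 -0.0222  0.0502] rot [ 0.04  0.01 -0.14]
(-0.076, 0.121, 0) xyz [ 0.0383 -0.0222  0.0642] rot [ 0.04  0.01 -0.14]
762 [ 0.52060956 -0.22442445  0.12843666] -0.07571916957818359 -0.001956612898570593
```

To row units: 0.064 m is 0.128, 0.063 m is 0.126.

{"api": "send_rows", "payload": {"commands": [{"x":0.04,"y":-0.022,"z":0.04,"rx":0,"ry":0,"rz":0,"fingers":-1},{"x":0.076,"y":-0.046,"z":0.07,"rx":0,"ry":0,"rz":0,"fingers":-1},{"x":0.076,"y":-0.046,"z":0.09,"rx":0,"ry":0,"rz":0,"fingers":-1},{"x":0.076,"y":-0.046,"z":0.106,"rx":0,"ry":0,"rz":0,"fingers":-1},{"x":0.076,"y":-0.046,"z":0.114,"rx":0,"ry":0,"rz":0,"fingers":-1},{"x":0.076,"y":-0.046,"z":0.12,"rx":0,"ry":0,"rz":0,"fingers":-1},{"x":0.076,"y":-0.046,"z":0.126,"rx":0,"ry":0,"rz":0,"fingers":-1},{"x":0.076,"y":-0.046,"z":0.128,"rx":0,"ry":0,"rz":0,"fingers":-1},{"x":0.076,"y":-0.046,"z":0.128,"rx":0,"ry":0,"rz":0,"fingers":-1},{"x":0.076,"y":-0.046,"z":0.128,"rx":0,"ry":0,"rz":0,"fingers":-1}]}}

```text
time: 2.42
position: [0.5199, -0.2213, 0.1216]
ee_rot: [3.14, -0.001, 0.301]
ft_force: [-2.0, -2.0, 2.9]
finger_gap: -0.0001
finger_force: 1.3
```

To row units: -0.09 m is -0.18, -0.03 m is -0.06, 12 degrees is 0.1333.

{"api": "send_rows", "payload": {"commands": [{"x":0,"y":0,"z":-0.04,"rx":0,"ry":0,"rz":0,"fingers":-1},{"x":-0.02,"y":0,"z":-0.1,"rx":0,"ry":0,"rz":0,"fingers":-1},{"x":-0.06,"y":0,"z":-0.16,"rx":0,"ry":0.0556,"rz":0,"fingers":-1},{"x":-0.08,"y":0,"z":-0.18,"rx":0,"ry":0.1111,"rz":0,"fingers":-1},{"x":-0.08,"y":0,"z":-0.18,"rx":0,"ry":0.1333,"rz":0,"fingers":-1},{"x":-0.08,"y":0,"z":-0.18,"rx":0,"ry":0.1333,"rz":0,"fingers":-1},{"x":-0.08,"y":0,"z":-0.18,"rx":0,"ry":0.1333,"rz":0,"fingers":-1},{"x":-0.08,"y":0,"z":-0.18,"rx":0,"ry":0.1333,"rz":0,"fingers":-1},{"x":-0.08,"y":0,"z":-0.18,"rx":0,"ry":0.1333,"rz":0,"fingers":-1},{"x":-0.08,"y":0,"z":-0.18,"rx":0,"ry":0.1333,"rz":0,"fingers":-1},{"x":-0.08,"y":0,"z":-0.18,"rx":0,"ry":0.1333,"rz":0,"fingers":-1},{"x":-0.08,"y":0,"z":-0.18,"rx":0,"ry":0.1333,"rz":0,"fingers":-1}]}}

```text
time: 3.42
position: [0.4819, -0.2318, 0.2105]
ee_rot: [-3.141, -0.209, 0.303]
ft_force: [0.4, 0.5, -0.3]
finger_gap: -0.0
finger_force: 0.0
```

{"api": "send_rows", "payload": {"commands": [{"x":0,"y":0,"z":0,"rx":0,"ry":0,"rz":0,"fingers":-1},{"x":0,"y":0,"z":0,"rx":0,"ry":0,"rz":0,"fingers":-1},{"x":0,"y":0,"z":0,"rx":0,"ry":0,"rz":0,"fingers":-1},{"x":0,"y":0,"z":0,"rx":0,"ry":0,"rz":0,"fingers":-1},{"x":0,"y":0,"z":0,"rx":0,"ry":0,"rz":0,"fingers":-1},{"x":0,"y":0,"z":0,"rx":0,"ry":0,"rz":0,"fingers":-1},{"x":0,"y":0,"z":0,"rx":0,"ry":0,"rz":0,"fingers":-1},{"x":0,"y":0,"z":0,"rx":0,"ry":0,"rz":0,"fingers":-1},{"x":0,"y":0,"z":0,"rx":0,"ry":0,"rz":0,"fingers":-1},{"x":0,"y":0,"z":0,"rx":0,"ry":0,"rz":0,"fingers":-1}]}}

```text
time: 4.25
position: [0.4816, -0.2323, 0.2109]
ee_rot: [-3.142, -0.21, 0.302]
ft_force: [0.3, -0.4, 0.2]
finger_gap: -0.0
finger_force: 0.0
```

```bash
python3 -c "
from h import *
to((-.060,.125,12),(-.060,.103,12))
s=snap('wrist');b=snap('scene')
cv2.imwrite('pics/c2.png',np.hstack([s['frame'][:,:420],cv2.resize(b['frame'][110:230,170:290],(370,420))])[...,::-1])
np.savez('w2.npz',f=s['frame'],P=pts(s))
for n,s in (('w',s),('s',b)):
  P=pts(s);q=(P-W(0,0));px=q@X;py=q@Y
  m=(abs(px+.06)<.02)&(abs(py)<.02)&(P[...,2]>.1)&(P[...,2]<.125)&(s['frame'].max(-1)<60)
  print(n,m.sum(),px[m].mean(),py[m].mean(),np.percentile(P[m][:,2],[10,50,90]) if m.any() else 0)
  h=cv2.cvtColor(s['frame'],cv2.COLOR_RGB2HSV);m=(cv2.inRange(h,(95,100,40),(125,255,255))>0)&(abs(px)<.15)&(abs(py)<.08)&(P[...,2]>.09)
  print('blue top',np.percentile(P[m][:,2],99),np.percentile(px[m],[1,99]))
"
```

```text
now t 4.25 pos [ 0.4816 -0.2323  0.2109] rel hinge -0.1153 0.0021 rpy [-180.    -12.01   17.29] F [ 0.3 -0.4  0.2]
(-0.06, 0.125, 12) xyz [0.0362 0.0021 0.0955] rot [ 0.   -0.01 -0.01]
(-0.06, 0.103, 12) xyz [0.0317 0.0021 0.117 ] rot [ 0.   -0.01 -0.01]
w 818 -0.06013690905181469 -0.0021515164632132347 [0.11438267 0.11525713 0.11611092]
blue top 0.19068067357028565 [-0.01558061  0.01696747]
s 53 -0.059502337006765826 0.0009296954097879007 [0.10981582 0.11432926 0.11744368]
blue top 0.191862025401299 [-0.01214539  0.03553899]
```

View pics/c2.png

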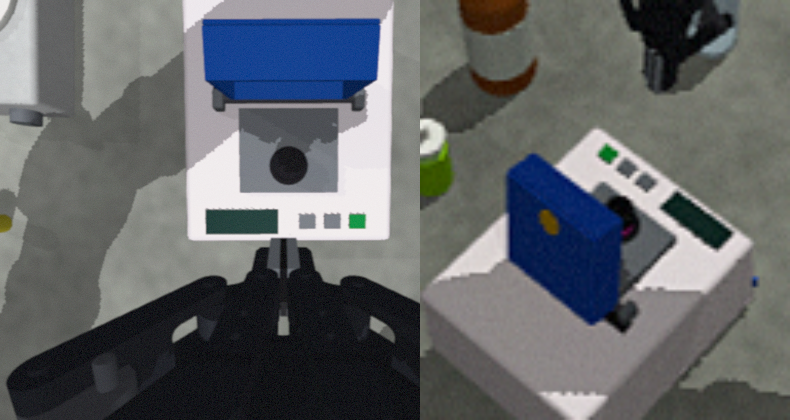

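The wrist view shows the cover wide open and the cap at about (290,165). Its top is at 115.5 mm, so the vial is about 10 mm up. Next I press it.

To row units: 0.117 m is 0.234, 0.003 m is 0.006.

{"api": "send_rows", "payload": {"commands": [{"x":0.03,"y":0.004,"z":0.06,"rx":0,"ry":0,"rz":0,"fingers":-1},{"x":0.056,"y":0.006,"z":0.12,"rx":0,"ry":0,"rz":0,"fingers":-1},{"x":0.072,"y":0.006,"z":0.17,"rx":0,"ry":0,"rz":0,"fingers":-1},{"x":0.072,"y":0.006,"z":0.192,"rx":0,"ry":0,"rz":0,"fingers":-1},{"x":0.07,"y":0.006,"z":0.202,"rx":0,"ry":0,"rz":0,"fingers":-1},{"x":0.068,"y":0.006,"z":0.21,"rx":0,"ry":0,"rz":0,"fingers":-1},{"x":0.066,"y":0.006,"z":0.216,"rx":0,"ry":0,"rz":0,"fingers":-1},{"x":0.066,"y":0.006,"z":0.222,"rx":0,"ry":0,"rz":0,"fingers":-1},{"x":0.064,"y":0.006,"z":0.228,"rx":0,"ry":0,"rz":0,"fingers":-1},{"x":0.064,"y":0.006,"z":0.232,"rx":0,"ry":0,"rz":0,"fingers":-1},{"x":0.064,"y":0.006,"z":0.234,"rx":0,"ry":0,"rz":0,"fingers":-1},{"x":0.064,"y":0.006,"z":0.234,"rx":0,"ry":0,"rz":0,"fingers":-1}]}}

```text
time: 5.35
position: [0.5356, -0.2197, 0.106]
ee_rot: [3.139, -0.21, 0.301]
ft_force: [-14.2, 3.9, 23.1]
finger_gap: 0.0001
finger_force: 11.8
```

To row units: -0.117 m is -0.234, -0.115 m is -0.23.

{"api": "send_rows", "payload": {"commands": [{"x":-0.006,"y":0,"z":-0.04,"rx":0,"ry":0,"rz":0,"fingers":-1},{"x":-0.03,"y":0,"z":-0.1,"rx":0,"ry":0,"rz":0,"fingers":-1},{"x":-0.064,"y":0,"z":-0.16,"rx":0,"ry":0,"rz":0,"fingers":-1},{"x":-0.064,"y":0,"z":-0.23,"rx":0,"ry":0,"rz":0,"fingers":-1},{"x":-0.064,"y":0,"z":-0.234,"rx":0,"ry":0,"rz":0,"fingers":-1},{"x":-0.064,"y":0,"z":-0.234,"rx":0,"ry":0,"rz":0,"fingers":-1},{"x":-0.064,"y":0,"z":-0.234,"rx":0,"ry":0,"rz":0,"fingers":-1}]}}

```text
time: 5.93
position: [0.4824, -0.2356, 0.2112]
ee_rot: [3.14, -0.21, 0.301]
ft_force: [0.4, 0.9, -1.2]
finger_gap: -0.0
finger_force: 0.0
```

```bash
python3 -c "
from h import *
to((-.060,.125,12),(-.03,.30,0))
s=snap('wrist','w3.png')
P=pts(s);q=(P-W(0,0));px=q@X;py=q@Y
m=(abs(px+.06)<.02)&(abs(py)<.02)&(P[...,2]>.098)&(P[...,2]<.125)&(s['frame'].max(-1)<60)
print(m.sum(),px[m].mean(),py[m].mean(),np.percentile(P[m][:,2],[10,50,90]))
m=(abs(px+.06)<.033)&(abs(py)<.03)&(abs(P[...,2]-.093)<.006);print('plinth',m.sum(),np.median(P[m][:,2]))
"
```

```text
now t 5.93 pos [ 0.4824 -0.2356  0.2112] rel hinge -0.1156 -0.0013 rpy [179.93 -12.03  17.26] F [ 0.4  0.9 -1.2]
(-0.06, 0.125, 12) xyz [ 0.0364 -0.0015  0.0959] rot [ 0.08 -0.03 -0.04]
(-0.03, 0.3, 0) xyz [ 0.1022 -0.0013 -0.069 ] rot [  0.08 -12.03  -0.05]
751 -0.06007979272996952 -0.0021901197262177686 [0.10468411 0.10562479 0.10651022]
plinth 3288 0.0937108269893861
```

```bash
python3 -c "
from h import *
to((-.1,.25,6),(-.03,.25,0),(.06,.25,0),(.065,.20,0),(.065,.168,0))"
```

```text
now t 5.98 pos [ 0.4821 -0.2351  0.2102] rel hinge -0.1156 -0.0007 rpy [-179.98  -11.97   17.27] F [-0.5 -0.4  0. ]
(-0.1, 0.25, 6) xyz [ 0.0235 -0.0008 -0.0357] rot [-0.02 -5.97 -0.03]
(-0.03, 0.25, 0) xyz [ 0.092  -0.0008 -0.0211] rot [ -0.02 -11.97  -0.03]
(0.06, 0.25, 0) xyz [ 0.1801 -0.0008 -0.0025] rot [ -0.02 -11.97  -0.03]
(0.065, 0.2, 0) xyz [ 0.1746 -0.0008  0.0475] rot [ -0.02 -11.97  -0.03]
(0.065, 0.168, 0) xyz [ 0.168  -0.0008  0.0788] rot [ -0.02 -11.97  -0.03]
```

To row units: 0.185 m is 0.37, 0.168 m is 0.336, -12 degrees is -0.1333.

{"api": "send_rows", "payload": {"commands": [{"x":0.02,"y":-0.002,"z":-0.06,"rx":0,"ry":-0.0444,"rz":0,"fingers":-1},{"x":0.06,"y":-0.002,"z":-0.09,"rx":0,"ry":-0.0889,"rz":0,"fingers":-1},{"x":0.13,"y":-0.002,"z":-0.08,"rx":0,"ry":-0.1333,"rz":0,"fingers":-1},{"x":0.19,"y":-0.002,"z":-0.06,"rx":0,"ry":-0.1333,"rz":0,"fingers":-1},{"x":0.26,"y":-0.002,"z":-0.04,"rx":0,"ry":-0.1333,"rz":0,"fingers":-1},{"x":0.33,"y":-0.002,"z":-0.02,"rx":0,"ry":-0.1333,"rz":0,"fingers":-1},{"x":0.37,"y":-0.002,"z":-0.006,"rx":0,"ry":-0.1333,"rz":0,"fingers":-1},{"x":0.366,"y":-0.002,"z":0.02,"rx":0,"ry":-0.1333,"rz":0,"fingers":-1},{"x":0.35,"y":-0.002,"z":0.096,"rx":0,"ry":-0.1333,"rz":0,"fingers":-1},{"x":0.336,"y":-0.002,"z":0.158,"rx":0,"ry":-0.1333,"rz":0,"fingers":-1},{"x":0.336,"y":-0.002,"z":0.158,"rx":0,"ry":-0.1333,"rz":0,"fingers":-1},{"x":0.336,"y":-0.002,"z":0.158,"rx":0,"ry":-0.1333,"rz":0,"fingers":-1}]}}

```text
time: 6.98
position: [0.6531, -0.18, 0.1654]
ee_rot: [-3.138, 0.006, 0.302]
ft_force: [1.1, -0.2, 0.8]
finger_gap: 0.0004
finger_force: 0.0
```

```bash
python3 -c "
from h import *
to(*[( -.072*np.cos(t)+.034*np.sin(t)+.008*np.sin(t), .093+.072*np.sin(t)+.034*np.cos(t),0) for t in np.radians([80,65,50,35,20,10,0,-3])])"
```

```text
now t 6.98 pos [ 0.6531 -0.18    0.1654] rel hinge 0.064 0.0011 rpy [-179.79    0.32   17.32] F [ 1.1 -0.2  0.8]
(np.float64(0.02885925683449375), np.float64(0.1698101962575546), 0) xyz [-0.0352  0.001  -0.0042] rot [-0.21  0.32  0.02]
(np.float64(0.007636412210208941), np.float64(0.17262318156582257), 0) xyz [-0.0564  0.001  -0.0069] rot [-0.21  0.32  0.02]
(np.float64(-0.01410684128643375), np.float64(0.17000997863390874), 0) xyz [-0.0782  0.001  -0.0041] rot [-0.21  0.32  0.02]
(np.float64(-0.03488873686206347), np.float64(0.16214867292310103), 0) xyz [-0.0989  0.0011  0.0038] rot [-0.21  0.32  0.02]
(np.float64(-0.05329302267690731), np.float64(0.14957499942616903), 0) xyz [-0.1172  0.0011  0.0165] rot [-0.21  0.32  0.02]
(np.float64(-0.0636129347548679), np.float64(0.13898613239443405), 0) xyz [-0.1275  0.0011  0.0272] rot [-0.21  0.32  0.02]
(np.float64(-0.072), np.float64(0.127), 0) xyz [-0.1358  0.0012  0.0392] rot [-0.21  0.32  0.02]
(np.float64(-0.07409943666453293), np.float64(0.12318521533216356), 0) xyz [-0.1379  0.0012  0.043 ] rot [-0.21  0.32  0.02]
```

To row units: -0.132 m is -0.264, -0.02 m is -0.04.

{"api": "send_rows", "payload": {"commands": [{"x":-0.04,"y":0.002,"z":-0.006,"rx":0,"ry":0,"rz":0,"fingers":-1},{"x":-0.07,"y":0.002,"z":-0.01,"rx":0,"ry":0,"rz":0,"fingers":-1},{"x":-0.092,"y":0.002,"z":-0.012,"rx":0,"ry":0,"rz":0,"fingers":-1},{"x":-0.112,"y":0.002,"z":-0.014,"rx":0,"ry":0,"rz":0,"fingers":-1},{"x":-0.134,"y":0.002,"z":-0.012,"rx":0,"ry":0,"rz":0,"fingers":-1},{"x":-0.156,"y":0.002,"z":-0.008,"rx":0,"ry":0,"rz":0,"fingers":-1},{"x":-0.178,"y":0.002,"z":-0.002,"rx":0,"ry":0,"rz":0,"fingers":-1},{"x":-0.198,"y":0.002,"z":0.008,"rx":0,"ry":0,"rz":0,"fingers":-1},{"x":-0.218,"y":0.002,"z":0.02,"rx":0,"ry":0,"rz":0,"fingers":-1},{"x":-0.234,"y":0.002,"z":0.032,"rx":0,"ry":0,"rz":0,"fingers":-1},{"x":-0.256,"y":0.002,"z":0.052,"rx":0,"ry":0,"rz":0,"fingers":-1},{"x":-0.264,"y":0.002,"z":0.064,"rx":0,"ry":0,"rz":0,"fingers":-1}]}}

```text
time: 7.98
position: [0.5301, -0.2212, 0.1387]
ee_rot: [3.139, -0.004, 0.302]
ft_force: [3.3, 0.6, 3.2]
finger_gap: -0.0005
finger_force: 2.4
```

```bash
python3 -c "
from h import *
to((-.076,.121,0),(-.076,.118,0))
s=snap('scene');P=pts(s);q=(P-W(0,0));px=q@X;py=q@Y
h=cv2.cvtColor(s['frame'],cv2.COLOR_RGB2HSV);m=(cv2.inRange(h,(95,100,40),(125,255,255))>0)&(abs(px)<.15)&(abs(py)<.08)&(P[...,2]>.09)
print('blue z',np.percentile(P[m][:,2],[50,99]),np.percentile(px[m],[1,99]))"
```

```text
now t 7.98 pos [ 0.5301 -0.2212  0.1387] rel hinge -0.0657 -0.0017 rpy [179.85  -0.21  17.28] F [3.3 0.6 3.2]
(-0.076, 0.121, 0) xyz [-0.0103 -0.0017  0.0177] rot [ 0.15 -0.21 -0.02]
(-0.076, 0.118, 0) xyz [-0.0103 -0.0017  0.0207] rot [ 0.15 -0.21 -0.02]
blue z [0.13141109 0.14301386] [-0.08239748  0.00744281]
```

To row units: 0.017 m is 0.034, 0.015 m is 0.03.

{"api": "send_rows", "payload": {"commands": [{"x":-0.008,"y":0,"z":0.01,"rx":0,"ry":0,"rz":0,"fingers":-1},{"x":-0.016,"y":0,"z":0.018,"rx":0,"ry":0,"rz":0,"fingers":-1},{"x":-0.016,"y":0,"z":0.024,"rx":0,"ry":0,"rz":0,"fingers":-1},{"x":-0.016,"y":0,"z":0.03,"rx":0,"ry":0,"rz":0,"fingers":-1},{"x":-0.016,"y":0,"z":0.034,"rx":0,"ry":0,"rz":0,"fingers":-1},{"x":-0.016,"y":0,"z":0.034,"rx":0,"ry":0,"rz":0,"fingers":-1},{"x":-0.016,"y":0,"z":0.034,"rx":0,"ry":0,"rz":0,"fingers":-1}]}}

```text
time: 8.62
position: [0.5205, -0.2238, 0.1209]
ee_rot: [3.141, 0.002, 0.301]
ft_force: [-10.1, 1.0, 18.4]
finger_gap: 0.0
finger_force: 9.6
```

At the stop with 18 N. I release straight up and clear the cover.

To row units: -0.11 m is -0.22, -0.09 m is -0.18.

{"api": "send_rows", "payload": {"commands": [{"x":0,"y":0,"z":-0.02,"rx":0,"ry":0,"rz":0,"fingers":-1},{"x":0,"y":0,"z":-0.06,"rx":0,"ry":0,"rz":0,"fingers":-1},{"x":0,"y":0,"z":-0.12,"rx":0,"ry":0,"rz":0,"fingers":-1},{"x":-0.06,"y":0,"z":-0.18,"rx":0,"ry":0,"rz":0,"fingers":-1},{"x":-0.12,"y":0,"z":-0.22,"rx":0,"ry":0,"rz":0,"fingers":-1},{"x":-0.12,"y":0,"z":-0.22,"rx":0,"ry":0,"rz":0,"fingers":-1},{"x":-0.12,"y":0,"z":-0.22,"rx":0,"ry":0,"rz":0,"fingers":-1},{"x":-0.12,"y":0,"z":-0.22,"rx":0,"ry":0,"rz":0,"fingers":-1},{"x":-0.12,"y":0,"z":-0.22,"rx":0,"ry":0,"rz":0,"fingers":-1},{"x":-0.12,"y":0,"z":-0.22,"rx":0,"ry":0,"rz":0,"fingers":-1},{"x":-0.12,"y":0,"z":-0.22,"rx":0,"ry":0,"rz":0,"fingers":-1},{"x":-0.12,"y":0,"z":-0.22,"rx":0,"ry":0,"rz":0,"fingers":-1}]}}

```text
time: 9.62
position: [0.4643, -0.2404, 0.2288]
ee_rot: [-3.14, 0.001, 0.303]
ft_force: [-1.0, 0.2, -0.9]
finger_gap: -0.0001
finger_force: 0.0
```

{"api": "send_rows", "payload": {"commands": [{"x":0,"y":0,"z":0,"rx":0,"ry":0,"rz":0,"fingers":-1},{"x":0,"y":0,"z":0,"rx":0,"ry":0,"rz":0,"fingers":-1},{"x":0,"y":0,"z":0,"rx":0,"ry":0,"rz":0,"fingers":-1},{"x":0,"y":0,"z":0,"rx":0,"ry":0,"rz":0,"fingers":-1},{"x":0,"y":0,"z":0,"rx":0,"ry":0,"rz":0,"fingers":-1},{"x":0,"y":0,"z":0,"rx":0,"ry":0,"rz":0,"fingers":-1}]}}

```text
time: 10.12
position: [0.4641, -0.2409, 0.2296]
ee_rot: [-3.142, -0.0, 0.302]
ft_force: [-0.3, 0.8, 0.1]
finger_gap: 0.0
finger_force: 0.0
```

```bash
python3 -c "
from h import *
to()
for n in('scene','wrist'):
  s=snap(n,'end_%s.png'%n);P=pts(s);q=(P-W(0,0));px=q@X;py=q@Y
  h=cv2.cvtColor(s['frame'],cv2.COLOR_RGB2HSV);m=(cv2.inRange(h,(95,100,40),(125,255,255))>0)&(abs(px)<.15)&(abs(py)<.08)&(P[...,2]>.09)
  print(n,'blue z',np.percentile(P[m][:,2],[50,99]),np.percentile(px[m],[1,99]))
  y=(cv2.inRange(h,(18,90,90),(36,255,255))>0)&(abs(px+.076)<.02)&(abs(py)<.02);print('mark',y.sum(),P[y].mean(0))"
```

```text
now t 10.12 pos [ 0.4641 -0.2409  0.2296] rel hinge -0.1346 -0.0009 rpy [-1.800e+02 -1.000e-02  1.728e+01] F [-0.3  0.8  0.1]
scene blue z [0.12620935 0.13272907] [-0.0877965   0.00368741]
mark 36 [ 0.52288977 -0.22447322  0.12786081]
wrist blue z [0.12761386 0.12938692] [-0.08993553 -0.00068267]
mark 553 [ 0.52052409 -0.22445881  0.12928262]
```

View pics/end_scene.png

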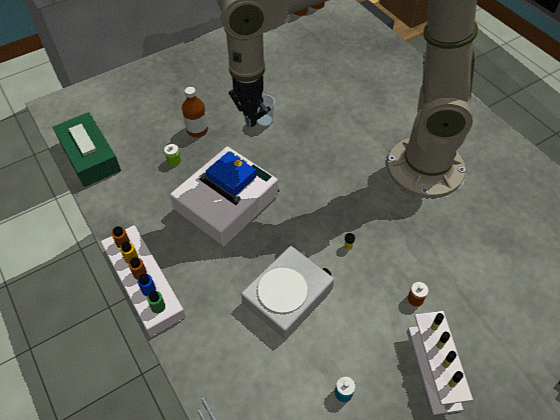

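The scene view shows the cover shut at about (232,172), with its mark back at the shut height of about 128 mm. The bystanders stand where they were and the arm is clear.

```bash
python3 -c "
from rig import r
print(r.sign_off())"
```

```text
the job is handed in; nothing more can be done
None
```

The job is handed in at about 10 s: the cover popped wide open, the vial was pushed fully home (cap top at 105 mm), and the cover was pressed shut, staying latched at its shut height for the roughly 1.5 s I watched, with the other glassware still standing.

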